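# Set up the small pottery wheel for trimming

### The job

Set the small pottery wheel up for trimming: first lay the loop tool flat in the long trough along the front of the wheel unit and let it go. Then take the metal chuck, set it over the upright spindle, turn it until its splines mesh and push it fully home so that the sprung collar is pressed right down, and finish still gripping the chuck and pressing it down (the collar pushes it up again if you let go), as I am going to do up the locking screw. Do not disturb the water pot, the clay skull or the pinch pot.

Things in the scene. Friction and masses are not known exactly. Their poses are not given: they have to be found in the camera images.
- wheel_unit: low fixed white and grey wheel unit, 140 (x) by 204 (y) by 34 mm high. Origin: centre of underside; z up, x from its front to its back, y along its long side. Its deck has a long trough along the front and, behind it at +y, an empty square well 60 x 57 mm that is not used. The spindle stands at x +34, y -50 mm on a round boss, 58 mm across, top at z 38 mm
- trough (a point): centre of the floor of the long trough, 22 mm above the counter, 12 mm below the deck; axes as the wheel unit's. Inside 38 mm wide (x), 184 mm long (y); the tool lies along y, either way round. In the middle 60 mm of its length both side walls are cut away down to the floor (front: to the edge; back: 25 mm) so that fingers can reach in
- loop_tool: wooden double-ended loop tool lying flat on the counter, 162 mm long (along its y), 18 mm wide (x), 10 mm thick (z), 25 g. Origin: centre of its underside; grip it across the width near the middle
- chuck: loose aluminium chuck standing upright, 120 g, 58 mm high: round hub 50-52 mm across up to z 30, then a solid square block 38 x 38 mm, z 30 to 58, to grip; faces square to x and y. Origin: centre of underside. Bore from below 24 deep, 35 across, with four 6 mm teeth reaching in to 9.5 mm from the axis at 45 deg to x, y: ribs pass along x and y (any quarter turn; play 1.5 mm, 0.12 rad)
- spindle: upright steel spindle of the wheel unit: 16 mm core with four ribs 6 mm wide reaching out to 15 mm from the axis along its x and y (a plus sign from above). Origin on its axis at the boss, 38 mm above the counter; it ends 22 mm above that. Its angle differs from start to start; gears hold it (it turns only if forced with over 0.25 N m)
- thrust_collar (a joint): sprung brass collar round the spindle, 52 mm outside, 36 mm inside diameter: 0 = up, its top 8 mm above the boss; 0.008 m = flush with the boss. It takes 2 N to start and 6 N to hold right down. With the chuck home, the chuck's underside rests on the boss, 38 mm above the counter
- water_pot: glazed water pot, 68 mm across, 63 mm high, a bystander; origin at the centre of its underside
- clay_skull: small clay skull, 83 x 56 x 59 mm, a bystander; origin at the centre of its underside
- pinch_pot: small pale clay pinch pot, 62 mm across, 38 mm high, a bystander; origin at the centre of its underside

How it is judged (in metres and radians):
On the way:
1. the loop tool lies flat in the long trough, let go (x of loop_tool in the frame of trough between -0.016 and 0.016 m and y of loop_tool in the frame of trough between -0.02 and 0.02 m and z of loop_tool in the frame of trough between -0.004 and 0.0115 m and angle between loop_tool's own y axis and vertical between 1.5 and 1.64 rad and angle between the y axis of loop_tool and the y axis of trough, either way round below 0.15 rad and contact force between the fingers and loop_tool below 0.1 N and linear speed of loop_tool below 0.02 m/s), for 0.2 s.
At the end, for the whole second after the job is handed in: loop tool flat, released in the long trough (16 mm across, 20 mm along, 0.15 rad); chuck meshed on the spindle, upright (0.06 rad), on its axis (3.5 mm), underside within 1.6 mm of the boss, collar down over 6.5 of its 8 mm, the fingers still gripping it and pressing, at rest (all of step 1 and value of joint thrust_collar above 0.0065 m and horizontal distance between chuck and spindle below 0.0035 m and angle between chuck's own z axis and vertical below 0.06 rad and z of chuck in the frame of wheel_unit between 0.034 and 0.0396 m and (angle between the x axis of chuck and the x axis of spindle, either way round below 0.22 rad or angle between the x axis of chuck and the x axis of spindle, either way round above 1.35 rad) and contact force between the fingers and chuck above 1 N and contact force between chuck and thrust_collar above 3 N and linear speed of chuck below 0.02 m/s); the arm keeps its last pose, push and grip.
It fails at once if the water pot is pushed more than 25 mm or tipped over (distance of water_pot from where it was at the start of the episode above 0.025 m or angle between water_pot's own z axis and vertical above 0.6 rad).
It fails at once if the clay skull is pushed more than 25 mm or tipped over (distance of clay_skull from where it was at the start of the episode above 0.025 m or angle between clay_skull's own z axis and vertical above 0.6 rad).
It fails at once if the pinch pot is pushed more than 25 mm or tipped over (distance of pinch_pot from where it was at the start of the episode above 0.025 m or angle between pinch_pot's own z axis and vertical above 0.6 rad).
It also fails if it takes over 53 s, if anything falls off the work surface, if the arm or the gripper's body presses on something with over 40 N, if the wrist force passes 120 N, or if a joint passes its speed limit or range.

### The arm

A 6-joint arm with a two-finger parallel gripper is mounted at the origin on a cart in front of the work surface, level with it; the furniture and walls round the work are solid. World frame = base frame: x ahead of the robot, y to its left, z up, the work surface at z = 0. Lengths are in m, angles in degrees, forces in N, time in s.
With the tool pointing down it reaches from about 0.35 to 0.875 m from the base axis. Payload 4.2 kg.
Tool frame: the origin (TCP) lies at the very end of the fingers, on their centre line; the grasp point (between the pads) lies 19 mm behind it; z points along the fingers, y is the line along which they close (so a half turn about z gives the same grasp; the last joint's range is limited). The gripper opens to 87 mm and grips with 3 to 60 N. Pads are 19 mm wide; open, the fingers measure 117 mm over their backs; the gripper's body (75 mm by 190 mm) begins 51 mm behind the grasp point.
Start: joints at [-56.803, 22.042, 0.453, 0, -68.411, -14.817], TCP at [0.197, -0.593, 0.223] pointing down, gripper open.
Joint ranges: [-179.83, 179.83], [-69.29, 118.12], [-61.27, 80.66], [-181.25, 117.63], [-171.15, -9.14], [-177.46, 177.46]. Speed limits (degrees/s): [159.86, 159.86, 180, 180, 180, 180].

### API

Orientations are given as a 3x3 rotation matrix whose columns are the frame's x, y, z axes.
In Python, from station import * gives the robot as it stands.
- The arm moves only by the shell command python3 -m pendant 'ROWS'. ROWS is JSON, a list of rows, each an object of numbers: "x", "y", "z": the shift along the world's x, y, z normalised to -1 to 1, where 1 is 250 mm; "rx", "ry", "rz": the turn, a rotation vector about the world's x, y, z normalised to -1 to 1, where 1 is 180 degrees; "claw": the opening, from 0 (shut) to 1 (fully open). A call has exactly 8 rows; each row is the pose to reach, as a shift and turn from the pose commanded when the call began, turning the shorter way round; what a row does not reach only later rows make up. A row lasts 1/8 s, in which the tool goes at most 62.5 mm and 10.7 degrees, less where a joint would pass 70% of its speed; a pose out of reach is approached as far as the arm can. A call with a number of a shift or a turn outside -1 to 1 is refused whole. A call with a gripper value outside its range is refused whole. The fingers move at their own pace and stop on an object; the grip force is fixed at half the most. Time passes only in rows, so rows that repeat a pose let the fingers close, or fill a call up. It gives the time, the measured TCP pose, the force, the opening and the grip force at its end, in the units of the state.
- sense(): the state, without advancing time (a new reading comes with each control period).
- capture(name): name is "scene" or "top"; returns a dict with "color" (480x640x3 uint8, red, green, blue), "mtx" (3x3 intrinsics, pixels), "world_to_cam" (4x4, takes a point from world to camera coordinates). Camera axes: x right, y up, looking along -z (the intrinsics and any distortion apply to the point x, -y, -z); pixel columns grow to the right and rows downward; lengths in m; the calibration is good to about 2 mm. A picture is of the moment at which its call begins. There is no depth.
- finish_job(): hands the job in; it is judged then, once.
Trained networks look in a picture, given as the dict that the camera call returned (one of the last four; its "shot" number tells which), for a name from the list of things; names that differ only in an ending like _2 or _b are one class to them, and where a whole thing is asked for, a point or a joint stands for the part that bears it (a point fixed in the world has none). Each returns a list of dicts, best first, with "conf" (0 to 1); they miss things now and then, are a little off and sometimes report something else, mostly with a low value. They report only what shows in the picture. A call takes as long as a camera call.
- search_frame(picture, label): "centre" ([column, row] in pixels, amid what is visible of it).
- regions_of(picture, label): "region" (480x640 bool, what is visible of it) and "centre" ([column, row] in pixels, amid what is visible of it).
The state is a dict: "time_s": time; "joints": joint angles; "joint_velocities": joint speeds; "effort": joint torques, N m; "tcp_pos": TCP position; "ee_rot": TCP orientation; "wrist_force": force on the tool from outside, world axes, zero at the start; "moment": the same for the moment, N m; "gripper_width": opening from 0.0 (shut) to 1.0 (fully open); "gripper_force": force on a finger pad.
Only numpy, scipy, OpenCV 4.12 (cv2) and the standard library are available. Lean on these libraries where they do the work, as an engineer would, in place of code of your own. Each camera call takes 0.05 s, during which the arm holds its last target. There are 200 camera calls.

## Working session

There is one attempt and no reset: what is moved stays moved. The work goes in short steps, Python scripts to look and compute and a shell command to move; the robot and the scene stay as the last step left them, time stands still between calls to the robot, and variables do not carry over. Pictures are saved under pics/ and viewed, at most 10 in all, crops included, and the job is handed in when it is done.

```bash
mkdir -p pics; python3 - <<'E'
from station import *
import cv2,numpy as np,pickle
s=sense(); print(s['time_s'],s['tcp_pos'],np.round(s['ee_rot'],3).tolist())
for n in ("scene","top"):
    p=capture(n); cv2.imwrite(f'pics/{n}0.png',p['color'][:,:,::-1])
    print(n,np.round(p['mtx'],1).tolist(),np.round(p['world_to_cam'],3).tolist())
    R={}
    for l in "wheel_unit loop_tool chuck spindle water_pot clay_skull pinch_pot".split():
        r=regions_of(p,l)
        print(l,[(round(q['conf'],2),np.round(q['centre']).tolist(),int(q['region'].sum())) for q in r[:2]])
        if r:R[l]=r[0]['region']
    pickle.dump((p,R),open(f'{n}0.pkl','wb'))
E
```

```text
0.0 [ 0.19689753 -0.59252575  0.22144746] [[-0.949, -0.315, -0.001], [-0.315, 0.949, 0.002], [0.0, 0.002, -1.0]]
scene [[619.9, 0.0, 321.9], [0.0, 619.9, 247.1], [0.0, 0.0, 1.0]] [[-0.869, -0.495, -0.008, 0.356], [0.38, -0.677, 0.63, -0.355], [-0.317, 0.545, 0.776, -0.889], [0.0, 0.0, 0.0, 1.0]]
wheel_unit [(0.66, [230.0, 312.0], 9254)]
loop_tool [(0.54, [354.0, 252.0], 301)]
chuck [(0.63, [400.0, 216.0], 877)]
spindle [(0.78, [261.0, 289.0], 232), (0.67, [227.0, 312.0], 9399)]
water_pot []
clay_skull [(0.6, [277.0, 212.0], 916)]
pinch_pot [(0.86, [385.0, 170.0], 671)]
top [[590.9, 0.0, 325.2], [0.0, 590.9, 233.0], [0.0, 0.0, 1.0]] [[0.028, -1.0, 0.001, -0.201], [0.989, 0.028, 0.142, -0.535], [-0.142, -0.003, 0.99, -0.945], [0.0, 0.0, 0.0, 1.0]]
wheel_unit [(0.72, [217.0, 204.0], 9920), (0.37, [428.0, 207.0], 1541)]
loop_tool [(0.81, [354.0, 281.0], 405)]
chuck [(0.96, [416.0, 299.0], 767)]
spindle [(0.6, [248.0, 221.0], 212), (0.37, [418.0, 299.0], 780)]
water_pot [(0.75, [431.0, 209.0], 1517)]
clay_skull [(0.79, [358.0, 173.0], 1149), (0.63, [239.0, 223.0], 443)]
pinch_pot [(0.86, [483.0, 256.0], 1067)]
```

View pics/top0.png

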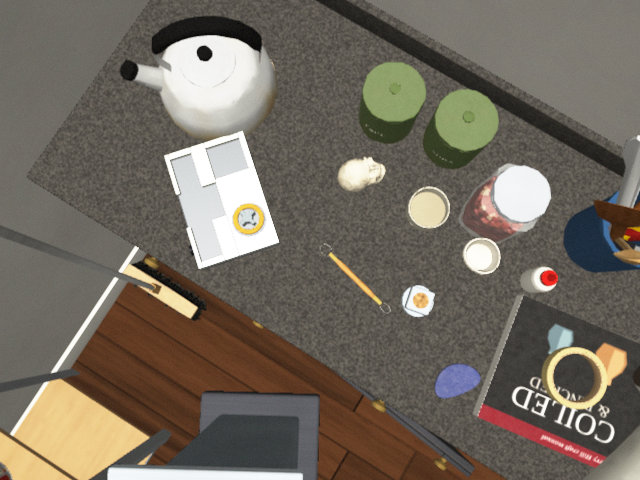

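View pics/scene0.png

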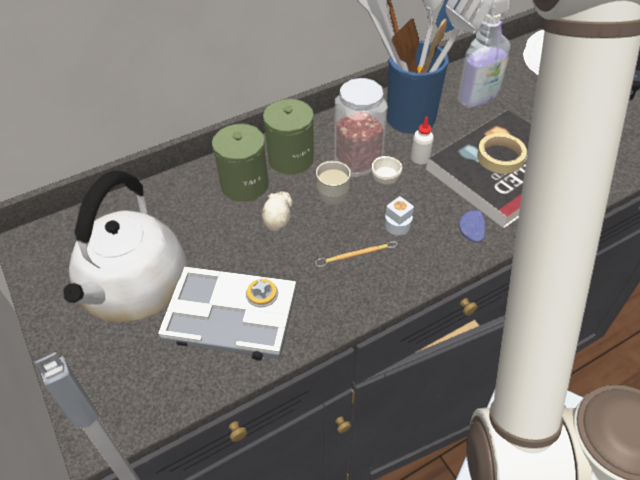

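The top view shows the wheel unit at about (220,200), its trough on the left side and its spindle at (249,219). The tool runs from (325,248) to (387,308), and the chuck is at (418,300). The skull (358,173), water pot (429,208) and pinch pot (482,256) are also visible. I'll zoom in on the wheel and chuck.

```bash
python3 - <<'E'
import cv2,numpy as np
t=cv2.imread('pics/top0.png')
a=cv2.resize(t[125:275,155:285],None,fx=4,fy=4,interpolation=cv2.INTER_CUBIC)
b=cv2.resize(t[280:325,395:440],None,fx=6,fy=6,interpolation=cv2.INTER_CUBIC)
c=np.zeros((600,800,3),np.uint8);c[:600,:520]=a;c[:270,525:795]=b
s=cv2.imread('pics/scene0.png')
d=cv2.resize(s[190:240,377:422],None,fx=6,fy=6,interpolation=cv2.INTER_CUBIC);c[290:590,525:795]=d
cv2.imwrite('pics/z.png',c)
E
```

```text
(no output)
```

View pics/z.png

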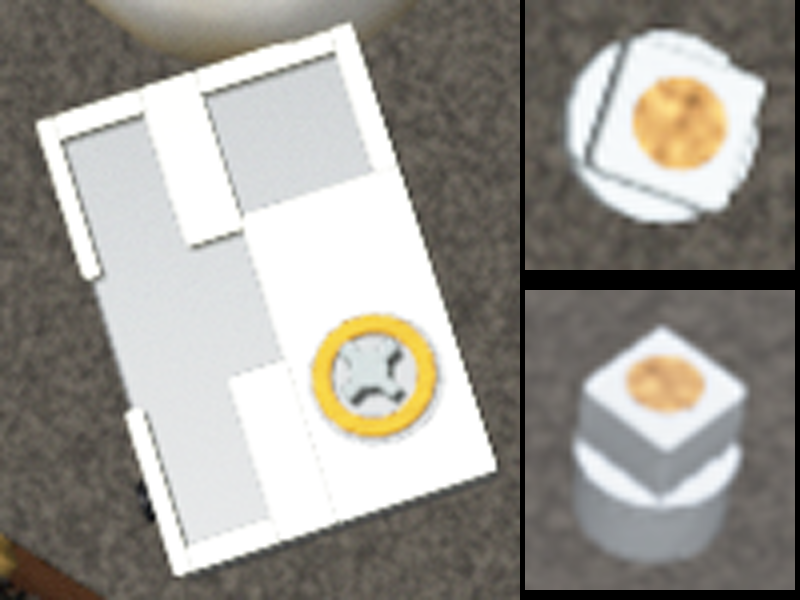

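Deck corners are at (38,122), (352,22), (497,467) and (180,575) in the zoom, and the chuck's square top is clear. Next I'll solve the poses and zoom the spindle for its angle.

```bash
cat > h.py <<'E'
import numpy as np,cv2,pickle
from scipy.optimize import least_squares
def proj(p,P):
    P=np.atleast_2d(P); c=P@p['world_to_cam'][:3,:3].T+p['world_to_cam'][:3,3]
    c=c*[1,-1,-1]; q=c@p['mtx'].T; return q[:,:2]/q[:,2:]
def ray(p,uv,z):
    uv=np.atleast_2d(uv); d=np.c_[uv,np.ones(len(uv))]@np.linalg.inv(p['mtx']).T*[1,-1,-1]
    R=p['world_to_cam'][:3,:3];t=p['world_to_cam'][:3,3]; o=-R.T@t; d=d@R
    return o+d*((z-o[2])/d[:,2:])
def fit(P,W): # P local xy, W world xy
    f=lambda v:(P@np.array([[np.cos(v[2]),np.sin(v[2])],[-np.sin(v[2]),np.cos(v[2])]])+v[:2]-W).ravel()
    i=np.arctan2(*(W[0]-W[2])[::-1])-np.arctan2(*(P[0]-P[2])[::-1])
    r=least_squares(f,[*W.mean(0),i]);return r.x,np.abs(r.fun).max()
E
python3 - <<'E'
from h import *
p,R=pickle.load(open('top0.pkl','rb'));s,S=pickle.load(open('scene0.pkl','rb'))
uv=np.array([(38,122),(352,22),(497,467),(180,575)])/4+[155,125]-.4
W=ray(p,uv,.034)[:,:2];L=np.array([(-.07,.102),(.07,.102),(.07,-.102),(-.07,-.102)])
v,e=fit(L,W);print('wheel',np.round(v,4),np.degrees(v[2]),e)
c,n=np.cos(v[2]),np.sin(v[2]);M=np.array([[c,-n],[n,c]])
sp=v[:2]+M@[.034,-.05];print('spindle',sp)
print(' proj spindle top', proj(p,[*sp,.06]),proj(s,[*sp,.06]))
print('deck scene',np.round(proj(s,np.c_[L@M.T+v[:2],np.full(4,.034)])))
uv=np.array([(627,40),(765,88),(717,212),(587,162)]);uv=(uv-[525,0])/6+[395,280]-.4
W=ray(p,uv,.058)[:,:2];k,e=fit(np.array([(-1,1),(1,1),(1,-1),(-1,-1)])*.019,W);print('chuck',k,np.degrees(k[2]),e,proj(s,[*k[:2],.058]))
for nm,q,Q in(('top',p,R),('scene',s,S)):
    m=Q['loop_tool'];ys,xs=np.nonzero(m);W=ray(q,np.c_[xs,ys],.006)[:,:2]
    mu=W.mean(0);u,sv,vt=np.linalg.svd(W-mu,full_matrices=False);t=(W-mu)@vt[0];mid=mu+vt[0]*(t.min()+t.max())/2
    print(nm,'tool',mu,mid,np.ptp(t),np.degrees(np.arctan2(vt[0][1],vt[0][0])))
    for l in('water_pot','clay_skull','pinch_pot'):
        if l in Q: ys,xs=np.nonzero(Q[l]);print(l,ray(q,[xs.mean(),ys.mean()],.03)[0])
ims=[]
for n,q in(('top',p),('scene',s)):
    x,y=np.round(proj(q,[*sp,.055])[0]).astype(int);g=q['color'][y-18:y+18,x-18:x+18,::-1]
    ims.append(cv2.resize(cv2.convertScaleAbs(g,alpha=.95),(396,396),interpolation=cv2.INTER_CUBIC))
cv2.imwrite('pics/sp.png',np.hstack(ims))
E
```

```text
wheel [ 0.5962 -0.0084 -1.2157] -69.65368667484462 0.0010013357992194882
spindle [ 0.5611754  -0.05763254]
 proj spindle top [[247.40771322 216.62198706]] [[260.86660478 285.29146848]]
deck scene [[158. 333.]
 [184. 267.]
 [296. 281.]
 [279. 351.]]
chuck [ 0.43307272 -0.33967531 -1.90030157] -108.87925968964636 0.0017209442966098498 [[400.23336063 206.61367019]]
top tool [ 0.46662438 -0.24030372] [ 0.46816076 -0.23867917] 0.11857876435139209 -133.40210350671077
water_pot [ 0.58777246 -0.35727936  0.03      ]
clay_skull [ 0.64537768 -0.24190338  0.03      ]
pinch_pot [ 0.51067558 -0.44705976  0.03      ]
scene tool [ 0.47044118 -0.23776042] [ 0.46928875 -0.23898075] 0.1199489185548328 46.639078932164665
clay_skull [ 0.64539218 -0.23646972  0.03      ]
pinch_pot [ 0.51117233 -0.44195905  0.03      ]
```

View pics/sp.png

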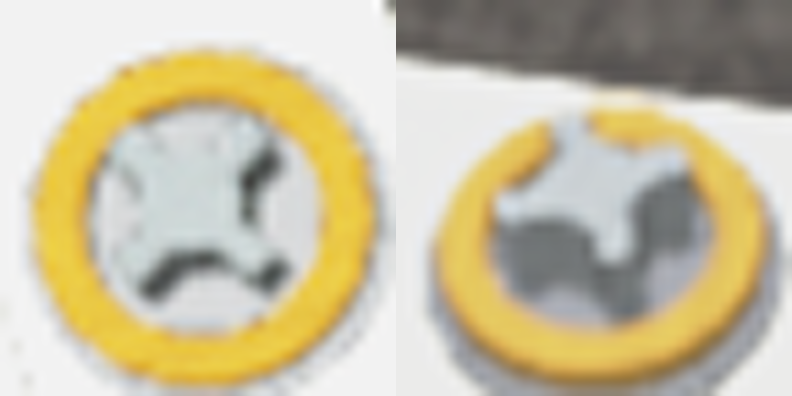

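The ribs show as an X in both views. The tips are at (130,145), (255,135), (270,265) and (130,275) in the left crop, and at (176,118), (289,160), (219,255) and (109,205) in the right crop. I'll convert these to angles.

```bash
python3 - <<'E'
from h import *
p,_=pickle.load(open('top0.pkl','rb'));s,_=pickle.load(open('scene0.pkl','rb'))
sp=np.array([0.5612,-0.0576])
for q,T,C in((p,[(130,145),(255,135),(262,262),(132,275)],(204,218)),(s,[(176,118),(289,160),(219,255),(109,205)],(207,246))):
    o=np.round(proj(q,[*sp,.055])[0])-18
    f=lambda a:(np.array(a)+.5)/11-.5+o
    W=ray(q,f(T),.060)[:,:2];m=W.mean(0)
    d=W-m;a=np.degrees(np.arctan2(d[:,1],d[:,0]));print('tips c',m,'r',np.linalg.norm(d,axis=1),'ang mod90',a%90)
    print('collar',ray(q,f(C),.046)[0])
E
```

```text
tips c [ 0.56036825 -0.05741377] r [0.0132437  0.01362285 0.01335231 0.01401111] ang mod90 [49.31126103 51.6082131  50.99443813 51.12368039]
collar [ 0.56063917 -0.05698627  0.046     ]
tips c [ 0.56161373 -0.05738625] r [0.01334047 0.01447798 0.01389812 0.01404428] ang mod90 [48.25408381 47.84731796 46.40465745 45.58832411]
collar [ 0.56047342 -0.0559695   0.046     ]
```

Agreed estimates:

| Item | Position / angle |
|---|---|
| Spindle | (0.561, -0.0573), ribs at about 49° mod 90 |
| Chuck | (0.433, -0.340), faces at 71° mod 90 |
| Tool | (0.4685, -0.239), lying at 46.6° |
| Trough centre | (0.581, 0.033), lying at 20.3° |

I'll move to the tool.

```bash
python3 -m pendant '[{"x":0.19,"y":0.245,"rz":0.05,"claw":0.9},{"x":0.38,"y":0.49,"rz":0.1,"claw":0.8},{"x":0.57,"y":0.735,"rz":0.157,"claw":0.7},{"x":0.76,"y":0.98,"rz":0.157,"claw":0.7},{"x":0.76,"y":0.98,"rz":0.157,"claw":0.7},{"x":0.76,"y":0.98,"rz":0.157,"claw":0.7},{"x":0.76,"y":0.98,"rz":0.157,"claw":0.7},{"x":0.76,"y":0.98,"rz":0.157,"claw":0.7}]'; python3 -m pendant '[{"x":0.16,"y":0.22,"z":-0.1,"claw":0.7},{"x":0.326,"y":0.436,"z":-0.2,"claw":0.7},{"x":0.326,"y":0.436,"z":-0.4,"claw":0.7},{"x":0.326,"y":0.436,"z":-0.5,"claw":0.7},{"x":0.326,"y":0.436,"z":-0.55,"claw":0.7},{"x":0.326,"y":0.436,"z":-0.55,"claw":0.7},{"x":0.326,"y":0.436,"z":-0.55,"claw":0.7},{"x":0.326,"y":0.436,"z":-0.55,"claw":0.7}]'; python3 - <<'E'
from h import *
from station import *
for n in('top','scene'):
    q=capture(n);cv2.imwrite(f'pics/{n}1.png',q['color'][:,:,::-1])
    r=regions_of(q,'loop_tool')
    if r:
        ys,xs=np.nonzero(r[0]['region']);W=ray(q,np.c_[xs,ys],.006)[:,:2];d=np.array([.687,.727]);print(n,W.mean(0),len(ys),np.ptp(W@d),(((W@d).min()+(W@d).max())/2-W.mean(0)@d))
a=cv2.imread('pics/top1.png')[200:350,280:430];b=cv2.imread('pics/scene1.png')[160:310,280:430]
cv2.imwrite('pics/c1.png',np.hstack([cv2.resize(a,(400,400)),cv2.resize(b,(400,400))]))
E
```

```text
top [ 0.46823818 -0.23882753] 384 0.11982438554987855 0.000662020304023403
scene [ 0.4725908  -0.23564121] 220 0.11730445691168187 -0.0033596206825109998$[0]: bad value
$[0]: bad value
```

View pics/c1.png

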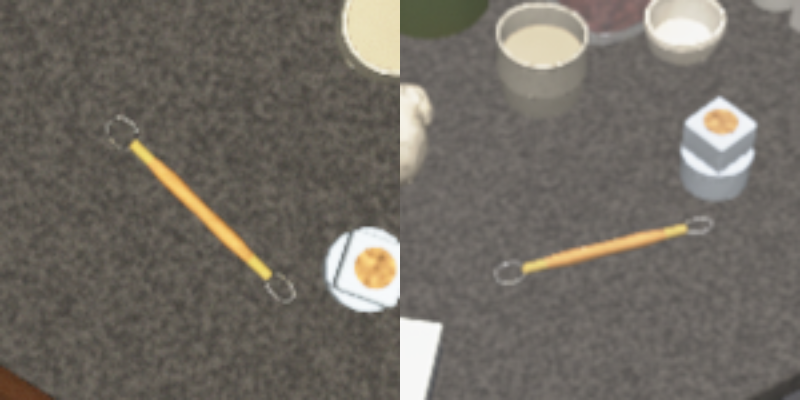

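The arm hasn't moved: the rows were refused, probably because every row needs all its keys. The picture does confirm the tool: handle and loops are symmetric about the middle, around (200,205) in the left crop.

```bash
python3 -m pendant '[{"x":0.19,"y":0.245,"z":0,"rx":0,"ry":0,"rz":0.05,"claw":0.7},{"x":0.38,"y":0.49,"z":0,"rx":0,"ry":0,"rz":0.1,"claw":0.7},{"x":0.57,"y":0.735,"z":0,"rx":0,"ry":0,"rz":0.157,"claw":0.7},{"x":0.76,"y":0.98,"z":0,"rx":0,"ry":0,"rz":0.157,"claw":0.7},{"x":0.76,"y":0.98,"z":0,"rx":0,"ry":0,"rz":0.157,"claw":0.7},{"x":0.76,"y":0.98,"z":0,"rx":0,"ry":0,"rz":0.157,"claw":0.7},{"x":0.76,"y":0.98,"z":0,"rx":0,"ry":0,"rz":0.157,"claw":0.7},{"x":0.76,"y":0.98,"z":0,"rx":0,"ry":0,"rz":0.157,"claw":0.7}]'
```

```text
time_s: 2.0
tcp_pos: [0.3864, -0.3489, 0.2225]
ee_rot: [[-0.688, -0.726, -0.0], [-0.726, 0.688, 0.0], [0.0, 0.0, -1.0]]
wrist_force: [-0.1, -0.1, 0.2]
gripper_width: 0.704
gripper_force: 0.0
```

```bash
python3 -m pendant '[{"x":0.16,"y":0.22,"z":-0.1,"rx":0,"ry":0,"rz":0,"claw":0.7},{"x":0.328,"y":0.44,"z":-0.2,"rx":0,"ry":0,"rz":0,"claw":0.7},{"x":0.328,"y":0.44,"z":-0.4,"rx":0,"ry":0,"rz":0,"claw":0.7},{"x":0.328,"y":0.44,"z":-0.6,"rx":0,"ry":0,"rz":0,"claw":0.7},{"x":0.328,"y":0.44,"z":-0.75,"rx":0,"ry":0,"rz":0,"claw":0.7},{"x":0.328,"y":0.44,"z":-0.83,"rx":0,"ry":0,"rz":0,"claw":0.7},{"x":0.328,"y":0.44,"z":-0.874,"rx":0,"ry":0,"rz":0,"claw":0.7},{"x":0.328,"y":0.44,"z":-0.874,"rx":0,"ry":0,"rz":0,"claw":0.7}]'; python3 -m pendant '[{"x":0,"y":0,"z":0,"rx":0,"ry":0,"rz":0,"claw":0.3},{"x":0,"y":0,"z":0,"rx":0,"ry":0,"rz":0,"claw":0},{"x":0,"y":0,"z":0,"rx":0,"ry":0,"rz":0,"claw":0},{"x":0,"y":0,"z":0,"rx":0,"ry":0,"rz":0,"claw":0},{"x":0,"y":0,"z":0,"rx":0,"ry":0,"rz":0,"claw":0},{"x":0,"y":0,"z":0,"rx":0,"ry":0,"rz":0,"claw":0},{"x":0,"y":0,"z":0,"rx":0,"ry":0,"rz":0,"claw":0},{"x":0,"y":0,"z":0,"rx":0,"ry":0,"rz":0,"claw":0}]'
```

```text
time_s: 3.0
tcp_pos: [0.4686, -0.2388, 0.0037]
ee_rot: [[-0.688, -0.726, -0.001], [-0.726, 0.688, 0.0], [0.001, 0.001, -1.0]]
wrist_force: [-0.2, -0.3, 0.2]
gripper_width: 0.698
gripper_force: 0.0
time_s: 4.0
tcp_pos: [0.4691, -0.2381, 0.0041]
ee_rot: [[-0.687, -0.727, -0.0], [-0.727, 0.687, 0.0], [0.0, 0.0, -1.0]]
wrist_force: [-0.3, -0.1, 0.3]
gripper_width: 0.103
gripper_force: 30.0
```

```bash
python3 -m pendant '[{"x":0,"y":0,"z":0.2,"rx":0,"ry":0,"rz":0,"claw":0},{"x":0,"y":0.1,"z":0.4,"rx":0,"ry":0,"rz":-0.03,"claw":0},{"x":0.1,"y":0.27,"z":0.4,"rx":0,"ry":0,"rz":-0.06,"claw":0},{"x":0.2,"y":0.45,"z":0.4,"rx":0,"ry":0,"rz":-0.09,"claw":0},{"x":0.3,"y":0.63,"z":0.4,"rx":0,"ry":0,"rz":-0.12,"claw":0},{"x":0.4,"y":0.8,"z":0.4,"rx":0,"ry":0,"rz":-0.146,"claw":0},{"x":0.449,"y":0.95,"z":0.4,"rx":0,"ry":0,"rz":-0.146,"claw":0},{"x":0.449,"y":0.96,"z":0.4,"rx":0,"ry":0,"rz":-0.146,"claw":0}]'; python3 -m pendant '[{"x":0,"y":0.06,"z":0,"rx":0,"ry":0,"rz":0,"claw":0},{"x":0,"y":0.124,"z":0,"rx":0,"ry":0,"rz":0,"claw":0},{"x":0,"y":0.124,"z":0,"rx":0,"ry":0,"rz":0,"claw":0},{"x":0,"y":0.124,"z":0,"rx":0,"ry":0,"rz":0,"claw":0},{"x":0,"y":0.124,"z":-0.05,"rx":0,"ry":0,"rz":0,"claw":0},{"x":0,"y":0.124,"z":-0.1,"rx":0,"ry":0,"rz":0,"claw":0},{"x":0,"y":0.124,"z":-0.13,"rx":0,"ry":0,"rz":0,"claw":0},{"x":0,"y":0.124,"z":-0.13,"rx":0,"ry":0,"rz":0,"claw":0}]'; python3 - <<'E'
from h import *
from station import *
o=[]
for n,(x,y) in(('top',(120,100)),('scene',(140,210))):
    q=capture(n);o.append(cv2.resize(q['color'][y:y+200,x:x+200,::-1],(400,400)))
cv2.imwrite('pics/c2.png',np.hstack(o))
E
```

```text
time_s: 5.0
tcp_pos: [0.5821, 0.0042, 0.1036]
ee_rot: [[-0.936, -0.351, 0.0], [-0.351, 0.936, 0.0], [-0.0, 0.0, -1.0]]
wrist_force: [-0.4, -0.2, -0.9]
gripper_width: 0.102
gripper_force: 30.0
time_s: 6.0
tcp_pos: [0.5807, 0.0326, 0.0704]
ee_rot: [[-0.938, -0.348, -0.002], [-0.348, 0.938, -0.001], [0.002, 0.0, -1.0]]
wrist_force: [-0.3, 0.1, -0.8]
gripper_width: 0.103
gripper_force: 30.0
```

View pics/c2.png

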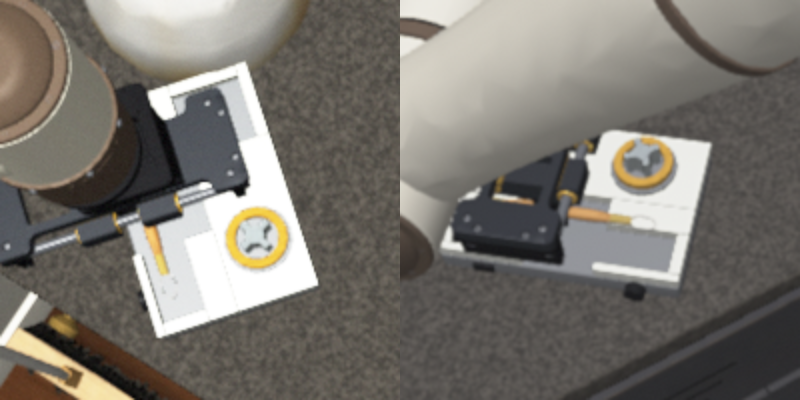

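The tool is held over the trough and aligned with it. I'll lower, release and check before lifting.

```bash
python3 -m pendant '[{"x":0,"y":0,"z":-0.08,"rx":0,"ry":0,"rz":0,"claw":0},{"x":0,"y":0,"z":-0.13,"rx":0,"ry":0,"rz":0,"claw":0},{"x":0,"y":0,"z":-0.16,"rx":0,"ry":0,"rz":0,"claw":0},{"x":0,"y":0,"z":-0.174,"rx":0,"ry":0,"rz":0,"claw":0},{"x":0,"y":0,"z":-0.174,"rx":0,"ry":0,"rz":0,"claw":0},{"x":0,"y":0,"z":-0.174,"rx":0,"ry":0,"rz":0,"claw":0.3},{"x":0,"y":0,"z":-0.174,"rx":0,"ry":0,"rz":0,"claw":0.35},{"x":0,"y":0,"z":-0.174,"rx":0,"ry":0,"rz":0,"claw":0.35}]'; python3 -m pendant '[{"x":0,"y":0,"z":0,"rx":0,"ry":0,"rz":0,"claw":0.35},{"x":0,"y":0,"z":0,"rx":0,"ry":0,"rz":0,"claw":0.35},{"x":0,"y":0,"z":0.1,"rx":0,"ry":0,"rz":0,"claw":0.35},{"x":0,"y":0,"z":0.2,"rx":0,"ry":0,"rz":0,"claw":0.35},{"x":0,"y":0,"z":0.4,"rx":0,"ry":0,"rz":0,"claw":0.35},{"x":0,"y":-0.1,"z":0.5,"rx":0,"ry":0,"rz":0,"claw":0.5},{"x":-0.1,"y":-0.35,"z":0.5,"rx":0,"ry":0,"rz":0,"claw":0.7},{"x":-0.2,"y":-0.6,"z":0.5,"rx":0,"ry":0,"rz":0,"claw":0.7}]'
```

```text
time_s: 7.1
tcp_pos: [0.5815, 0.033, 0.0284]
ee_rot: [[-0.938, -0.348, 0.001], [-0.348, 0.938, 0.0], [-0.001, -0.0, -1.0]]
wrist_force: [-1.0, -0.5, -0.4]
gripper_width: 0.32
gripper_force: 0.0
time_s: 8.1
tcp_pos: [0.5345, -0.1091, 0.1536]
ee_rot: [[-0.937, -0.349, 0.001], [-0.349, 0.937, 0.0], [-0.001, -0.0, -1.0]]
wrist_force: [1.8, -0.9, -0.6]
gripper_width: 0.609
gripper_force: 0.0
```

```bash
python3 -m pendant '[{"x":-0.08,"y":-0.18,"z":0,"rx":0,"ry":0,"rz":-0.05,"claw":0.75},{"x":-0.16,"y":-0.36,"z":0,"rx":0,"ry":0,"rz":-0.1,"claw":0.75},{"x":-0.24,"y":-0.54,"z":0,"rx":0,"ry":0,"rz":-0.15,"claw":0.75},{"x":-0.32,"y":-0.72,"z":0,"rx":0,"ry":0,"rz":-0.2,"claw":0.75},{"x":-0.392,"y":-0.892,"z":0,"rx":0,"ry":0,"rz":-0.218,"claw":0.75},{"x":-0.392,"y":-0.892,"z":0,"rx":0,"ry":0,"rz":-0.218,"claw":0.75},{"x":-0.392,"y":-0.892,"z":0,"rx":0,"ry":0,"rz":-0.218,"claw":0.75},{"x":-0.392,"y":-0.892,"z":0,"rx":0,"ry":0,"rz":-0.218,"claw":0.75}]'; python3 - <<'E'
from h import *
from station import *
o=[]
for n,(x,y,w) in(('top',(150,120,160)),('top',(370,250,100))):
    q=capture(n);o.append(cv2.resize(q['color'][y:y+w,x:x+w,::-1],(400,400)))
cv2.imwrite('pics/c3.png',np.hstack(o))
E
```

```text
time_s: 9.1
tcp_pos: [0.4374, -0.3303, 0.1531]
ee_rot: [[-0.947, 0.322, 0.0], [0.322, 0.947, 0.0], [-0.0, 0.0, -1.0]]
wrist_force: [-0.5, 0.3, -0.2]
gripper_width: 0.748
gripper_force: 0.0
```

View pics/c3.png

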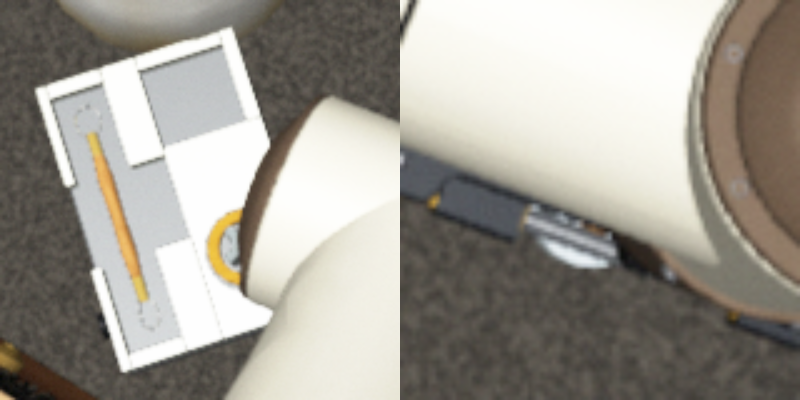

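The tool lies flat and centred in the trough. Next I'll go down onto the chuck.

```bash
python3 -m pendant '[{"x":-0.018,"y":-0.038,"z":0,"rx":0,"ry":0,"rz":0,"claw":0.75},{"x":-0.018,"y":-0.038,"z":-0.1,"rx":0,"ry":0,"rz":0,"claw":0.75},{"x":-0.018,"y":-0.038,"z":-0.2,"rx":0,"ry":0,"rz":0,"claw":0.75},{"x":-0.018,"y":-0.038,"z":-0.3,"rx":0,"ry":0,"rz":0,"claw":0.75},{"x":-0.018,"y":-0.038,"z":-0.4,"rx":0,"ry":0,"rz":0,"claw":0.75},{"x":-0.018,"y":-0.038,"z":-0.46,"rx":0,"ry":0,"rz":0,"claw":0.75},{"x":-0.018,"y":-0.038,"z":-0.476,"rx":0,"ry":0,"rz":0,"claw":0.75},{"x":-0.018,"y":-0.038,"z":-0.476,"rx":0,"ry":0,"rz":0,"claw":0.75}]'; python3 -m pendant '[{"x":0,"y":0,"z":0,"rx":0,"ry":0,"rz":0,"claw":0.5},{"x":0,"y":0,"z":0,"rx":0,"ry":0,"rz":0,"claw":0.4},{"x":0,"y":0,"z":0,"rx":0,"ry":0,"rz":0,"claw":0},{"x":0,"y":0,"z":0,"rx":0,"ry":0,"rz":0,"claw":0},{"x":0,"y":0,"z":0,"rx":0,"ry":0,"rz":0,"claw":0},{"x":0,"y":0,"z":0,"rx":0,"ry":0,"rz":0,"claw":0},{"x":0,"y":0,"z":0,"rx":0,"ry":0,"rz":0,"claw":0},{"x":0,"y":0,"z":0,"rx":0,"ry":0,"rz":0,"claw":0}]'
```

```text
time_s: 10.2
tcp_pos: [0.4328, -0.3409, 0.0344]
ee_rot: [[-0.946, 0.323, 0.001], [0.323, 0.946, -0.0], [-0.001, -0.0, -1.0]]
wrist_force: [-0.6, 0.3, -0.1]
gripper_width: 0.747
gripper_force: 0.0
time_s: 11.2
tcp_pos: [0.4326, -0.3407, 0.0343]
ee_rot: [[-0.946, 0.323, 0.0], [0.323, 0.946, -0.0], [-0.0, -0.0, -1.0]]
wrist_force: [-0.5, 1.2, 4.6]
gripper_width: 0.437
gripper_force: 29.9
```

The chuck is gripped at 38 mm, as expected. I'll carry it over to the spindle.

```bash
python3 -m pendant '[{"x":0,"y":0,"z":0.18,"rx":0,"ry":0,"rz":0,"claw":0},{"x":0.03,"y":0.08,"z":0.36,"rx":0,"ry":0,"rz":0,"claw":0},{"x":0.1,"y":0.25,"z":0.4,"rx":0,"ry":0,"rz":-0.03,"claw":0},{"x":0.18,"y":0.42,"z":0.4,"rx":0,"ry":0,"rz":-0.06,"claw":0},{"x":0.26,"y":0.6,"z":0.4,"rx":0,"ry":0,"rz":-0.09,"claw":0},{"x":0.35,"y":0.78,"z":0.4,"rx":0,"ry":0,"rz":-0.123,"claw":0},{"x":0.42,"y":0.92,"z":0.4,"rx":0,"ry":0,"rz":-0.123,"claw":0},{"x":0.45,"y":0.96,"z":0.4,"rx":0,"ry":0,"rz":-0.123,"claw":0}]'; python3 -m pendant '[{"x":0.03,"y":0.08,"z":0,"rx":0,"ry":0,"rz":0,"claw":0},{"x":0.064,"y":0.174,"z":0,"rx":0,"ry":0,"rz":0,"claw":0},{"x":0.064,"y":0.174,"z":0,"rx":0,"ry":0,"rz":0,"claw":0},{"x":0.064,"y":0.174,"z":-0.05,"rx":0,"ry":0,"rz":0,"claw":0},{"x":0.064,"y":0.174,"z":-0.08,"rx":0,"ry":0,"rz":0,"claw":0},{"x":0.064,"y":0.174,"z":-0.08,"rx":0,"ry":0,"rz":0,"claw":0},{"x":0.064,"y":0.174,"z":-0.08,"rx":0,"ry":0,"rz":0,"claw":0},{"x":0.064,"y":0.174,"z":-0.08,"rx":0,"ry":0,"rz":0,"claw":0}]'; python3 - <<'E'
from h import *
from station import *
o=[]
for n,(x,y) in(('top',(190,150)),('scene',(200,200))):
    q=capture(n);o.append(cv2.resize(q['color'][y:y+120,x:x+120,::-1],(400,400),interpolation=cv2.INTER_CUBIC))
cv2.imwrite('pics/c4.png',np.hstack(o))
E
```

```text
time_s: 12.2
tcp_pos: [0.5452, -0.0988, 0.1332]
ee_rot: [[-0.756, 0.654, -0.001], [0.654, 0.756, 0.0], [0.001, -0.001, -1.0]]
wrist_force: [0.7, 0.4, -1.6]
gripper_width: 0.436
gripper_force: 29.9
time_s: 13.2
tcp_pos: [0.5611, -0.0573, 0.1144]
ee_rot: [[-0.754, 0.656, 0.001], [0.656, 0.754, 0.0], [-0.001, 0.0, -1.0]]
wrist_force: [-0.4, -0.0, -1.3]
gripper_width: 0.434
gripper_force: 29.9
```

View pics/c4.png

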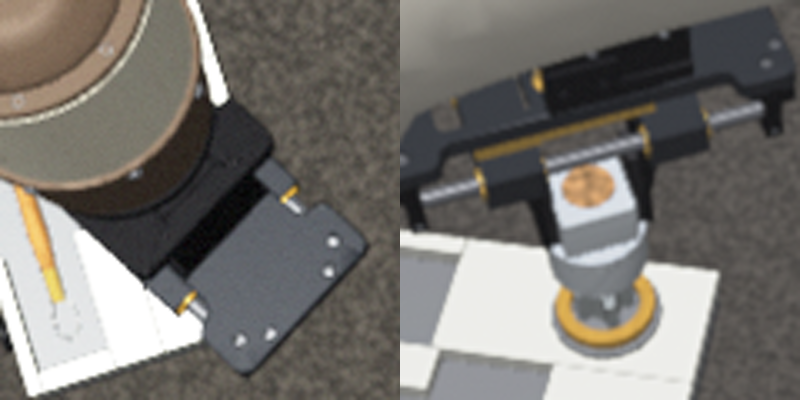

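The chuck is over the spindle. I'll lower gently to about 4 mm past the spindle top and feel for contact.

```bash
python3 -m pendant '[{"x":0,"y":0,"z":-0.04,"rx":0,"ry":0,"rz":0,"claw":0},{"x":0,"y":0,"z":-0.065,"rx":0,"ry":0,"rz":0,"claw":0},{"x":0,"y":0,"z":-0.075,"rx":0,"ry":0,"rz":0,"claw":0},{"x":0,"y":0,"z":-0.085,"rx":0,"ry":0,"rz":0,"claw":0},{"x":0,"y":0,"z":-0.09,"rx":0,"ry":0,"rz":0,"claw":0},{"x":0,"y":0,"z":-0.095,"rx":0,"ry":0,"rz":0,"claw":0},{"x":0,"y":0,"z":-0.1,"rx":0,"ry":0,"rz":0,"claw":0},{"x":0,"y":0,"z":-0.1,"rx":0,"ry":0,"rz":0,"claw":0}]';python3 -c "
from station import *
s=sense();print(s['wrist_force'],s['moment'])"
```

```text
time_s: 14.3
tcp_pos: [0.5609, -0.0572, 0.089]
ee_rot: [[-0.754, 0.656, -0.0], [0.656, 0.754, -0.0], [0.0, -0.0, -1.0]]
wrist_force: [0.1, -0.1, -1.4]
gripper_width: 0.436
gripper_force: 29.9
[ 0.07597021 -0.05018795 -1.36688178] [-0.08206087 -0.01277594  0.02910383]
```

There is no contact 5 mm below the spindle top, so the splines are meshing. I'll continue down to the collar.

```bash
python3 -m pendant '[{"x":0,"y":0,"z":-0.01,"rx":0,"ry":0,"rz":0,"claw":0},{"x":0,"y":0,"z":-0.02,"rx":0,"ry":0,"rz":0,"claw":0},{"x":0,"y":0,"z":-0.03,"rx":0,"ry":0,"rz":0,"claw":0},{"x":0,"y":0,"z":-0.038,"rx":0,"ry":0,"rz":0,"claw":0},{"x":0,"y":0,"z":-0.046,"rx":0,"ry":0,"rz":0,"claw":0},{"x":0,"y":0,"z":-0.054,"rx":0,"ry":0,"rz":0,"claw":0},{"x":0,"y":0,"z":-0.06,"rx":0,"ry":0,"rz":0,"claw":0},{"x":0,"y":0,"z":-0.06,"rx":0,"ry":0,"rz":0,"claw":0}]';python3 -c "
from station import *
s=sense();print(s['wrist_force'],s['moment'])"
```

```text
time_s: 15.3
tcp_pos: [0.5609, -0.0572, 0.0742]
ee_rot: [[-0.755, 0.656, -0.0], [0.656, 0.755, -0.0], [-0.0, -0.0, -1.0]]
wrist_force: [-1.9, 0.7, 4.0]
gripper_width: 0.438
gripper_force: 29.9
[-1.92643153  0.74608201  3.97350757] [ 0.01018913  0.56406705 -0.01273439]
```

```bash
python3 -m pendant '[{"x":0,"y":0,"z":-0.003,"rx":0,"ry":0,"rz":0,"claw":0},{"x":0,"y":0,"z":-0.006,"rx":0,"ry":0,"rz":0,"claw":0},{"x":0,"y":0,"z":-0.008,"rx":0,"ry":0,"rz":0,"claw":0},{"x":0,"y":0,"z":-0.01,"rx":0,"ry":0,"rz":0,"claw":0},{"x":0,"y":0,"z":-0.01,"rx":0,"ry":0,"rz":0,"claw":0},{"x":0,"y":0,"z":-0.01,"rx":0,"ry":0,"rz":0,"claw":0},{"x":0,"y":0,"z":-0.01,"rx":0,"ry":0,"rz":0,"claw":0},{"x":0,"y":0,"z":-0.01,"rx":0,"ry":0,"rz":0,"claw":0}]';python3 -c "
from station import *
s=sense();print(s['wrist_force'],s['moment'])"
```

```text
time_s: 16.3
tcp_pos: [0.5609, -0.0572, 0.0723]
ee_rot: [[-0.755, 0.656, 0.0], [0.656, 0.755, -0.0], [-0.0, -0.0, -1.0]]
wrist_force: [-4.2, 0.5, 8.4]
gripper_width: 0.433
gripper_force: 29.9
[-4.16004483  0.52833642  8.37849544] [0.15914127 1.13128172 0.00647237]
```

```bash
python3 -m pendant '[{"x":-0.002,"y":0,"z":-0.002,"rx":0,"ry":0,"rz":0,"claw":0},{"x":-0.003,"y":0,"z":-0.004,"rx":0,"ry":0,"rz":0,"claw":0},{"x":-0.003,"y":0,"z":-0.006,"rx":0,"ry":0,"rz":0,"claw":0},{"x":-0.003,"y":0,"z":-0.006,"rx":0,"ry":0,"rz":0,"claw":0},{"x":-0.003,"y":0,"z":-0.006,"rx":0,"ry":0,"rz":0,"claw":0},{"x":-0.003,"y":0,"z":-0.006,"rx":0,"ry":0,"rz":0,"claw":0},{"x":-0.003,"y":0,"z":-0.006,"rx":0,"ry":0,"rz":0,"claw":0},{"x":-0.003,"y":0,"z":-0.006,"rx":0,"ry":0,"rz":0,"claw":0}]';python3 - <<'E'
from h import *
from station import *
s=sense();print(s['wrist_force'],s['moment'])
o=[]
for n,(x,y) in(('top',(150,120)),('scene',(220,240))):
    q=capture(n);w=160 if n=='top' else 80;o.append(cv2.resize(q['color'][y:y+w,x:x+w,::-1],(400,400),interpolation=cv2.INTER_CUBIC))
cv2.imwrite('pics/c5.png',np.hstack(o))
E
```

```text
time_s: 17.3
tcp_pos: [0.5609, -0.0572, 0.0723]
ee_rot: [[-0.755, 0.656, 0.002], [0.656, 0.755, -0.001], [-0.002, 0.001, -1.0]]
wrist_force: [-6.0, 1.7, 14.4]
gripper_width: 0.435
gripper_force: 29.9
[-6.00383399  1.71666737 14.39371819] [ 0.28702879  1.65485347 -0.01635238]
```

View pics/c5.png

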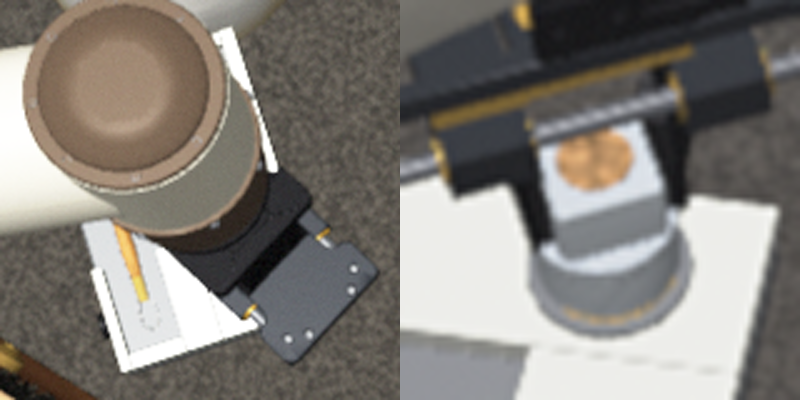

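The chuck is home. The TCP stays at 0.0723 m, the height expected with the chuck on the boss, while the force rises to about 15 N. The picture shows the collar pressed flush, and the tool still in the trough.

```bash
python3 -c "
from station import *
print(finish_job())"
```

```text
the job is handed in; nothing more can be done
None
```

I handed the job in at about 17 s of the 53 s, and no verdict came back: the loop tool lies released in the trough, and the chuck is meshed, fully home on the boss and still gripped and pressed down with about 15 N.

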